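# Press down the lid of a glaze pail all round

### The job

The lid of the big glaze pail has only been laid on. Run the fingertips right round the edge of the lid, pressing it down gently until it is seated all the way round, so that the glaze does not dry out. Do not pick up, tip or push the pail away, and leave the other things on the bench where they are.

Things in the scene. Friction and masses are not known exactly. Their poses are not given: they have to be found in the camera images.
- pail: the glaze pail: round white plastic pail, full (about 3 kg), 134 mm across at the foot and 151 mm at the mouth, standing loose on the bench, with a wire bail hanging down its side and a white press-on lid. Origin under the centre of its foot; z up; its x axis points to the middle of rim section 0
- pail_lid (a point): point on the pail's axis, 150 mm above its foot: the height to which the crest of the lid's rim comes down when it is seated (4 mm higher while loose). The crest is a rounded bead 14 mm wide on a circle of 78 mm radius (lid 171 mm across); the lid's flat panel inside it lies 7 mm below this point
- rim0 (a joint): how far rim section 0 of the lid has gone down, m: 0 standing proud (loose), 0.004 hard home. The rim flexes in 12 equal sections of 30 degrees (slightly scalloped, dipping 3.5 mm where two meet); section k is centred 30k degrees counter-clockwise, seen from above, from the pail's x axis. Each goes straight down under about 2.5 N against friction and stays where it is left
- rim1 (a joint): the same for rim section 1, centred 30 degrees from the pail's x axis
- rim2 (a joint): the same for rim section 2, centred 60 degrees from the pail's x axis
- rim3 (a joint): the same for rim section 3, centred 90 degrees from the pail's x axis
- rim4 (a joint): the same for rim section 4, centred 120 degrees from the pail's x axis
- rim5 (a joint): the same for rim section 5, centred 150 degrees from the pail's x axis
- rim6 (a joint): the same for rim section 6, centred 180 degrees from the pail's x axis
- rim7 (a joint): the same for rim section 7, centred 210 degrees from the pail's x axis
- rim8 (a joint): the same for rim section 8, centred 240 degrees from the pail's x axis
- rim9 (a joint): the same for rim section 9, centred 270 degrees from the pail's x axis
- rim10 (a joint): the same for rim section 10, centred 300 degrees from the pail's x axis
- rim11 (a joint): the same for rim section 11, centred 330 degrees from the pail's x axis
- tub: small round cream screw-lid tub, 103 mm across and 100 mm high, already closed; origin under its centre; a bystander
- bowl: open pinkish bisque bowl, 120 mm across and 52 mm high; origin under its centre; a bystander
- jar: short dark blue jar with a black cap, 54 mm across and 72 mm high; origin under its centre; a bystander
- brush: round glaze brush lying along its x, 202 mm long, 16 mm thick; origin on the bench under its shaft; a bystander
- rib: flat wooden rib, 55 x 100 x 6 mm; origin under its centre; a bystander
- post: square kiln post standing on end, 38 x 38 x 76 mm; origin under its centre; a bystander
- tile: glaze test tile lying flat, 45 x 70 x 8 mm; origin under its centre; a bystander

How it is judged:
At the end, for the whole second after the job is handed in: all twelve sections of the lid's rim are down by more than 2.5 mm of their 4 mm; the pail stands upright and still within 40 mm of where it was; every other loose thing is within 30 mm of where it was (value of joint each of rim0, rim1, rim2, rim3, rim4, rim5, rim6, rim7, rim8, rim9, rim10, rim11 above 0.0025 m and distance of pail from where it was at the start of the episode below 0.04 m and angle between pail's own z axis and vertical below 0.05 rad and linear speed of pail below 0.01 m/s and distance of each of tub, bowl, jar, brush, rib, post, tile from where it was at the start of the episode below 0.03 m); the robot touches nothing.
It fails at once if the pail is lifted off the bench (height (world z) of pail above 0.012 m).
It fails at once if the pail is pushed out of its place by more than 40 mm (distance of pail from where it was at the start of the episode above 0.04 m).
It fails at once if the pail is tipped by more than 0.12 rad (angle between pail's own z axis and vertical above 0.12 rad).
It fails at once if the fingers lean on the pail or its lid with more than 45 N (contact force between the fingers and pail above 45 N).
It fails at once if another thing on the bench is moved by more than 30 mm (distance of any of tub, bowl, jar, brush, rib, post, tile from where it was at the start of the episode above 0.03 m).
It also fails if it takes over 70 s, if anything falls off the work surface, if the arm or the gripper's body presses on something with over 40 N, if the wrist force passes 120 N, or if a joint passes its speed limit or range.

### The arm

A 6-joint arm with a two-finger parallel gripper is mounted at the origin on the work surface. World frame = base frame: x ahead of the robot, y to its left, z up, the work surface at z = 0. Lengths are in m, angles in rad, forces in N, time in s.
With the tool pointing down it reaches from about 0.325 to 0.85 m from the base axis. Payload 15.5 kg.
Tool frame: the origin (TCP) lies midway between the tips of the shut fingers; the grasp point (between the pads) lies ctrl.grasp_offset behind it (ctrl.grasp_offset is the distance from the TCP to the grasp point, in m); z points along the fingers, y is the line along which they close (so a half turn about z gives the same grasp; the last joint's range is limited). The gripper opens to 91 mm and grips with 3 to 60 N. Pads are 32 mm wide; open, the fingers measure 118 mm over their backs; the gripper's body (76 mm by 178 mm) begins 60 mm behind the grasp point.
Start: joints at [-1.381, 0.494, 1.345, -0, 1.302, -0.096], TCP at [0.176, -0.6, 0.214] pointing down, gripper open.
Joint ranges: [-2.91, 2.91], [-0.82, 2.16], [0.22, 2.67], [-1.22, 4.37], [0.12, 2.79], [-3.08, 3.08]. Speed limits (rad/s): [1.89, 1.89, 2.57, 3.01, 3.01, 3.01].

### API

Orientations are given as a rotation vector (axis times angle).
In Python, from plant import ctrl, cams, trace gives the robot as it stands.
- The arm moves only by the tool carry_out, never from a script. Its argument "commands" is a list that holds one entry, the list of rows, each a list of 5 numbers: the opening, from -1 (shut) to 1 (fully open), so that 0 is half open, then the shift along the tool's x, y, z in m, then the turn about the tool's z in rad. A call has 1 to 5 rows; each row is the pose to reach, as a shift and turn from the pose commanded when the call began, along the tool's axes at that moment; what a row does not reach only later rows make up. A row lasts 1/12 s, in which the tool goes at most 41.7 mm and 7.16 degrees, less where a joint would pass 70% of its speed; a pose out of reach is approached as far as the arm can. A call with a gripper value outside its range is refused whole. The fingers move at their own pace and stop on an object; "grip_force" is the grip in N (left out, the last holds). Time passes only in rows, so rows that repeat a pose let the fingers close. It gives the time, the measured TCP pose, the force, the opening and the grip force at its end, in the units of the state.
- ctrl.sense(): the state, without advancing time (a new reading comes with each control period).
- cams.grab_frame(name): name is "side" or "top"; returns the picture (420x560x3 uint8, red, green, blue); there is no depth.
- cams.camera_model(name): a dict with "fx", "fy", "cx", "cy" (pixels), "origin" and "orientation" of the camera in the world. Camera axes: x right, y down, z forward; pixel columns grow to the right and rows downward; lengths in m; the calibration is good to about 2 mm. A picture is of the moment at which its call begins. camera_model takes no time and is no camera call.
- ctrl.sign_off(): hands the job in; it is judged then, once.
Trained networks look in the newest picture that a camera, given by its name, has taken for a name from the list of things; names that differ only in an ending like _2 or _b are one class to them, and where a whole thing is asked for, a point or a joint stands for the part that bears it (a point fixed in the world has none). Each returns a list of dicts, best first, with "p" (0 to 1); they miss things now and then, are a little off and sometimes report something else, mostly with a low value. They report only what shows in the picture. A call takes as long as a camera call.
- trace(label, camera): "pixels" (420x560 bool, what is visible of it) and "bbox" ([left, top, right, bottom] in pixels, round what is visible of it).
The state is a dict: "t": time; "joint_positions": joint angles; "joint_vel": joint speeds; "joint_efforts": joint torques, N m; "tool_pos": TCP position; "tcp_rot": TCP orientation; "wrist_force": force on the tool from outside, world axes, zero at the start; "moment": the same for the moment, N m; "gripper_width": finger opening in m; "gripper_force": force on a finger pad.
Only numpy, scipy, OpenCV 4.12 (cv2) and the standard library are available. Lean on these libraries where they do the work, as an engineer would, in place of code of your own. Each camera call takes 0.05 s, during which the arm holds its last target. There are 200 camera calls.

## Working session

There is one attempt and no reset: what is moved stays moved. The work goes in short steps, Python scripts to look and compute and a tool call to move; the robot and the scene stay as the last step left them, time stands still between calls to the robot, and variables do not carry over. Pictures are saved under pics/ and viewed, at most 10 in all, crops included, and the job is handed in when it is done.

Besides the shell and the picture viewer there is one more tool, called after "Call:" in YAML: its name, and indented under it one key for each argument. carry_out: Moves the arm, as the interface text tells. Its arguments: {"type":"object","properties":{"commands":{"type":"array"},"grip_force":{"type":"number"}},"required":["commands"]}

```bash
mkdir -p pics; ls; cat > h.py <<'E'
import numpy as np, cv2
from scipy.spatial.transform import Rotation as R
from plant import ctrl,cams,trace
def model(n):
    m=cams.camera_model(n); o=np.array(m['orientation'],float)
    M=R.from_rotvec(o).as_matrix() if o.size==3 else (o if o.shape==(3,3) else None)
    return m,np.array(m['origin']),M
def ray(n,u,v,z):
    m,o,M=model(n); d=M@np.array([(u-m['cx'])/m['fx'],(v-m['cy'])/m['fy'],1]); return o+d*(z-o[2])/d[2]
def proj(n,P):
    m,o,M=model(n); c=(np.atleast_2d(P)-o)@M; return np.c_[c[:,0]/c[:,2]*m['fx']+m['cx'],c[:,1]/c[:,2]*m['fy']+m['cy']]
def save(n,f):
    im=cams.grab_frame(n); cv2.imwrite('pics/'+f,im[:,:,::-1]); return im
E
python3 - <<'E'
from h import *
print(ctrl.sense(), ctrl.grasp_offset)
for n in('top','side'):
    print(cams.camera_model(n)); save(n,n+'0.png')
    for l in ('pail','pail_lid','tub','bowl','jar','post'):
        r=trace(l,n)
        print(n,l,[(round(x['p'],2),x['bbox']) for x in r[:2]])
        if n=='top' and r: 
            b=r[0]['bbox'];h={'pail':.15,'pail_lid':.15,'tub':.1,'bowl':.05,'jar':.07,'post':.076}[l]
            print(ray(n,(b[0]+b[2])/2,(b[1]+b[3])/2,h))
E
```

```text
pics
{'t': 0.0, 'joint_positions': array([-1.38050434e+00,  4.94150636e-01,  1.34612721e+00,  3.13777461e-05,
        1.30249548e+00, -9.55152056e-02]), 'joint_vel': array([ 0.00027619,  0.00073931,  0.00087001, -0.00018379, -0.00054466,
       -0.00048021]), 'joint_efforts': array([ 3.44400396e-03, -8.78811979e+01, -3.81852043e+01,  7.07766437e-02,
        5.34348283e-02, -1.00443447e-04]), 'tool_pos': array([ 0.17614052, -0.59927556,  0.21335983]), 'tcp_rot': array([-3.10840240e+00, -4.47237306e-01,  4.03750116e-05]), 'wrist_force': array([ 0.49476441, -0.29045852,  0.74768887]), 'moment': array([-0.01120748, -0.01910344,  0.00345306]), 'gripper_force': 0.0, 'gripper_width': 0.0910154716613118} 0.0188
{'fx': 381.51862162970525, 'fy': 381.51862162970525, 'cx': 277.13519065838415, 'cy': 205.5868920633916, 'origin': array([ 4.01369824e-01, -1.25253980e-04,  8.00444330e-01]), 'orientation': array([-2.11421774,  2.13188692, -0.17947486])}
top pail [(0.86, [382.8, 158.1, 490.9, 251.5])]
[ 0.51786408 -0.26937965  0.15      ]
top pail_lid [(0.67, [380.7, 157.0, 489.7, 252.8])]
[ 0.51771532
[... 331 characters left out ...]
9, [323.8, 110.9, 354.2, 145.0]), (0.5, [387.3, 180.6, 406.2, 201.7])]
[ 0.68905567 -0.11797921  0.076     ]
{'fx': 405.89168714584, 'fy': 405.89168714584, 'cx': 280.19230570160755, 'cy': 212.58067810022513, 'origin': array([ 1.13749916, -0.35317932,  0.71749638]), 'orientation': array([-2.04757377, -1.16298853,  0.51311286])}
side pail [(0.93, [109.5, 204.2, 197.4, 306.3])]
side pail_lid [(0.59, [108.8, 206.3, 196.3, 306.4])]
side tub [(0.86, [247.6, 204.3, 289.8, 264.0]), (0.56, [178.6, 212.7, 189.9, 223.2])]
side bowl [(0.62, [335.7, 182.6, 382.1, 219.7]), (0.51, [121.9, 256.9, 142.4, 274.8])]
side jar [(0.73, [188.2, 190.8, 209.9, 223.6])]
side post [(0.75, [256.4, 282.3, 276.2, 316.4])]
```

View pics/top0.png

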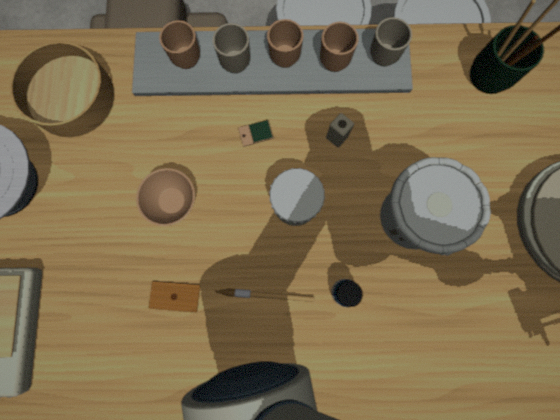

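View pics/side0.png

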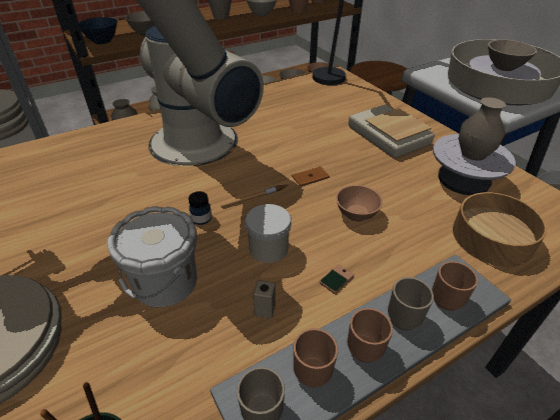

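```bash
cat > fit.py <<'E'
from h import *
from scipy.optimize import minimize
g={n:cv2.GaussianBlur(cv2.imread(f'pics/{n}0.png'),(0,0),1.0).astype(np.float32) for n in('top','side')}
th=np.radians(np.arange(0,360,2))
def smp(n,P): 
    q=proj(n,P).astype(np.float32); return cv2.remap(g[n],q[None,:,0].copy(),q[None,:,1].copy(),cv2.INTER_LINEAR)[0]
def ring(c,r,z): return np.c_[c[0]+r*np.cos(th),c[1]+r*np.sin(th),0*th+z]
def cost(c,names):
    return -sum(np.mean(np.minimum(np.linalg.norm(smp(n,ring(c,.089,.147))-smp(n,ring(c,.082,.147)),axis=1),80)) for n in names)
for names in (['top'],['side'],['top','side']):
    G=[(cost((x,y),names),x,y) for x in np.arange(.49,.55,.002) for y in np.arange(-.30,-.24,.002)]
    c=min(G); r=minimize(cost,c[1:],args=(names,),method='Nelder-Mead'); print(names,r.x,r.fun)
c=r.x
pan=[]
for n in('top','side'):
    rr=np.linspace(.06,.095,36); t=np.radians(np.arange(0,360,.5))
    P=np.array([[c[0]+a*np.cos(b),c[1]+a*np.sin(b),.152] for a in rr for b in t])
    q=proj(n,P).astype(np.float32).reshape(36,720,2)
    u=cv2.remap(cv2.imread(f'pics/{n}0.png'),q[...,0].copy(),q[...,1].copy(),cv2.INTER_CUBIC)
    u=cv2.resize(u,(720,108))
    for d in range(0,360,30): cv2.line(u,(2*d,0),(2*d,6),(0,0,255),1)
    pan.append(u)
    im=cv2.imread(f'pics/{n}0.png'); s=4
    x,y=proj(n,[[*c,.15]])[0]; x0,y0=int(x)-60,int(y)-55
    cr=cv2.resize(im[max(y0,0):y0+110,x0:x0+120],None,fx=3,fy=3,interpolation=cv2.INTER_CUBIC)
    for p in proj(n,ring(c,.0855,.147))-[x0,y0]: cv2.circle(cr,tuple(int(v*3+1) for v in p),1,(0,0,255),-1)
    pan.append(cr)
out=np.zeros((108*2+330+20,720,3),np.uint8)
out[:108]=pan[0];out[113:221]=pan[2];out[226:556,:360]=pan[1];out[226:556,360:]=pan[3]
cv2.imwrite('pics/pol.png',out)
E
python3 fit.py
```

```text
['top'] [ 0.52049475 -0.27790674] -54.19564437866211Traceback (most recent call last):
  File "fit.py", line 11, in <module>
    G=[(cost((x,y),names),x,y) for x in np.arange(.49,.55,.002) for y in np.arange(-.30,-.24,.002)]
        ~~~~^^^^^^^^^^^^^
  File "fit.py", line 9, in cost
    return -sum(np.mean(np.minimum(np.linalg.norm(smp(n,ring(c,.089,.147))-smp(n,ring(c,.082,.147)),axis=1),80)) for n in names)
            ~~~^^^^^^^^^^^^^^^^^^^^^^^^^^^^^^^^^^^^^^^^^^^^^^^^^^^^^^^^^^^^^^^^^^^^^^^^^^^^^^^^^^^^^^^^^^^^^^^^^^^^^^^^^^^^^^^^^
  File "fit.py", line 9, in <genexpr>
    return -sum(np.mean(np.minimum(np.linalg.norm(smp(n,ring(c,.089,.147))-smp(n,ring(c,.082,.147)),axis=1),80)) for n in names)
                                                                           ~~~^^^^^^^^^^^^^^^^^^^^^
  File "fit.py", line 6, in smp
    q=proj(n,P).astype(np.float32); return cv2.remap(g[n],q[None,:,0].copy(),q[None,:,1].copy(),cv2.INTER_LINEAR)[0]
      ~~~~^^^^^
  File "h.py", line 11, in proj
    m,o,M=model(n); c=(np.atleast_2d(P)-o)@M; return np.c_[c[:,0]/c[:,2]*m['fx']+m['cx'],c[:,1]/c[:,2]*m['fy']+m['cy']]
          ~~~~~^^^
  File "h.py", line 5, in model
    m=cams.camera_model(n); o=np.array(m['orientation'],float)
ValueError: time passes only in moves, steps and waits
```

```bash
sed -i 's/^def model/from functools import lru_cache\n@lru_cache\ndef model/' h.py; python3 fit.py
```

```text
['top'] [ 0.52049475 -0.27790674] -54.19564437866211
['side'] [ 0.51496568 -0.27258158] -58.396305084228516
['top', 'side'] [ 0.51726853 -0.27542151] -97.23908996582031
```

View pics/pol.png

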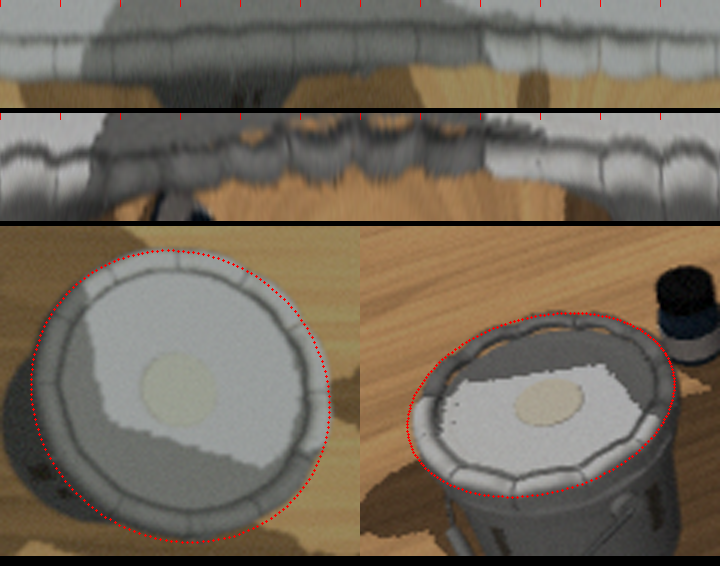

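The fitted ring (centre about (0.5175, −0.2755)) matches the lid outline in both views. The section joints are close to multiples of 30°, so the section centres are at about 15° + 30°k.

```bash
python3 - <<'E'
from h import *
M=R.from_rotvec([-3.1084,-.44724,0]).as_matrix()[:2,:2]
c=np.array([.5175,-.2755]); p=np.array([.1762,-.6])
for k in list(range(255,255+361,30)):
    q=c+.078*np.array([np.cos(np.radians(k)),np.sin(np.radians(k))]); print(k,q.round(4),(M.T@(q-p)).round(4)); p=q
E
```

```text
255 [ 0.4973 -0.3508] [ 0.3783 -0.1485]
285 [ 0.5377 -0.3508] [0.0387 0.0114]
315 [ 0.5727 -0.3307] [ 0.0392 -0.0095]
345 [ 0.5928 -0.2957] [ 0.0292 -0.0279]
375 [ 0.5928 -0.2553] [ 0.0114 -0.0387]
405 [ 0.5727 -0.2203] [-0.0095 -0.0392]
435 [ 0.5377 -0.2002] [-0.0279 -0.0292]
465 [ 0.4973 -0.2002] [-0.0387 -0.0114]
495 [ 0.4623 -0.2203] [-0.0392  0.0095]
525 [ 0.4422 -0.2553] [-0.0292  0.0279]
555 [ 0.4422 -0.2957] [-0.0114  0.0387]
585 [ 0.4623 -0.3307] [0.0095 0.0392]
615 [ 0.4973 -0.3508] [0.0279 0.0292]
```

Call:
carry_out:
  commands:
    - [[-1,0.038,-0.015,0,0],[-1,0.076,-0.03,0,0],[-1,0.114,-0.045,0,0],[-1,0.152,-0.06,0,0],[-1,0.19,-0.075,0,0]]

```text
t: 1.12
tool_pos: [0.3385, -0.4728, 0.214]
tcp_rot: [3.109, 0.447, 0.0]
wrist_force: [1.1, -0.3, 0.2]
gripper_width: 0.0608
gripper_force: 0.0
```

Call:
carry_out:
  commands:
    - [[-1,0.038,-0.015,0,0],[-1,0.076,-0.03,0,0],[-1,0.114,-0.045,0,0],[-1,0.152,-0.06,0,0],[-1,0.1883,-0.0735,0,0]]

```text
t: 1.53
tool_pos: [0.4988, -0.3488, 0.2141]
tcp_rot: [3.109, 0.448, 0.0]
wrist_force: [0.2, -0.8, -0.1]
gripper_width: 0.0274
gripper_force: 0.0
```

Call:
carry_out:
  commands:
    - [[-1,0,0,0.02,0],[-1,0,0,0.04,0],[-1,0,0,0.045,0],[-1,0,0,0.05,0],[-1,0,0,0.05,0]]

```text
t: 1.95
tool_pos: [0.4969, -0.3507, 0.1636]
tcp_rot: [-3.109, -0.446, 0.001]
wrist_force: [-1.0, -0.2, -0.0]
gripper_width: 0.0005
gripper_force: 0.0
```

Call:
carry_out:
  commands:
    - [[-1,0,0,0.006,0],[-1,0,0,0.009,0],[-1,0,0,0.011,0],[-1,0,0,0.0125,0],[-1,0,0,0.0125,0]]

```text
t: 2.37
tool_pos: [0.4973, -0.3508, 0.1515]
tcp_rot: [3.109, 0.447, 0.0]
wrist_force: [-0.5, 0.4, 0.5]
gripper_width: 0.0005
gripper_force: 0.0
```

Call:
carry_out:
  commands:
    - [[-1,0,0,0.0005,0],[-1,0,0,0.001,0],[-1,0,0,0.001,0]]

```text
t: 2.62
tool_pos: [0.4973, -0.3507, 0.1506]
tcp_rot: [3.109, 0.447, 0.0]
wrist_force: [-0.6, -1.3, 2.6]
gripper_width: 0.0006
gripper_force: 1.0
```

Call:
carry_out:
  commands:
    - [[-1,0,0,0.0003,0],[-1,0,0,0.0006,0],[-1,0,0,0.001,0],[-1,0,0,0.001,0]]

```text
t: 2.95
tool_pos: [0.4974, -0.3508, 0.15]
tcp_rot: [3.109, 0.447, 0.001]
wrist_force: [-2.3, -0.9, 8.6]
gripper_width: 0.0004
gripper_force: 4.7
```

Call:
carry_out:
  commands:
    - [[-1,0.004,0.001,-0.01,0],[-1,0.0387,0.0114,-0.009,0],[-1,0.0387,0.0114,-0.004,0],[-1,0.0387,0.0114,0,0],[-1,0.0387,0.0114,0,0]]

```text
t: 3.37
tool_pos: [0.5391, -0.3509, 0.15]
tcp_rot: [3.108, 0.448, 0.005]
wrist_force: [5.9, 1.3, 9.4]
gripper_width: 0.0005
gripper_force: 4.5
```

Call:
carry_out:
  commands:
    - [[-1,0.004,-0.001,-0.01,0],[-1,0.0392,-0.0095,-0.009,0],[-1,0.0392,-0.0095,-0.005,0],[-1,0.0392,-0.0095,-0.001,0],[-1,0.0392,-0.0095,0,0]]

```text
t: 3.78
tool_pos: [0.5731, -0.3301, 0.1497]
tcp_rot: [3.109, 0.448, 0.002]
wrist_force: [4.4, 8.0, 17.7]
gripper_width: 0.0005
gripper_force: 8.8
```

Call:
carry_out:
  commands:
    - [[-1,0.003,-0.003,-0.01,0],[-1,0.0292,-0.0279,-0.009,0],[-1,0.0292,-0.0279,-0.005,0],[-1,0.0292,-0.0279,-0.001,0],[-1,0.0292,-0.0279,0,0]]

```text
t: 4.2
tool_pos: [0.5927, -0.2951, 0.1496]
tcp_rot: [-3.109, -0.448, -0.001]
wrist_force: [1.3, 10.0, 17.6]
gripper_width: 0.0002
gripper_force: 9.3
```

Call:
carry_out:
  commands:
    - [[-1,0.001,-0.004,-0.01,0],[-1,0.0114,-0.0387,-0.009,0],[-1,0.0114,-0.0387,-0.005,0],[-1,0.0114,-0.0387,-0.001,0],[-1,0.0114,-0.0387,0,0]]

```text
t: 4.62
tool_pos: [0.5925, -0.255, 0.1496]
tcp_rot: [-3.109, -0.447, -0.0]
wrist_force: [-2.3, 11.3, 22.1]
gripper_width: 0.0005
gripper_force: 10.4
```

Call:
carry_out:
  commands:
    - [[-1,-0.001,-0.004,-0.01,0],[-1,-0.0095,-0.0392,-0.009,0],[-1,-0.0095,-0.0392,-0.005,0],[-1,-0.0095,-0.0392,-0.001,0],[-1,-0.0095,-0.0392,-0.0004,0]]

```text
t: 5.03
tool_pos: [0.5722, -0.2203, 0.1498]
tcp_rot: [-3.109, -0.447, 0.001]
wrist_force: [-6.1, 8.1, 16.3]
gripper_width: 0.0004
gripper_force: 7.9
```

```bash
python3 - <<'E'
from h import *
im=save('side','side1.png'); cv2.imwrite('pics/s1c.png',cv2.resize(im[150:320,60:300,::-1],None,fx=3,fy=3,interpolation=cv2.INTER_CUBIC))
E
```

```text
(no output)
```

View pics/s1c.png

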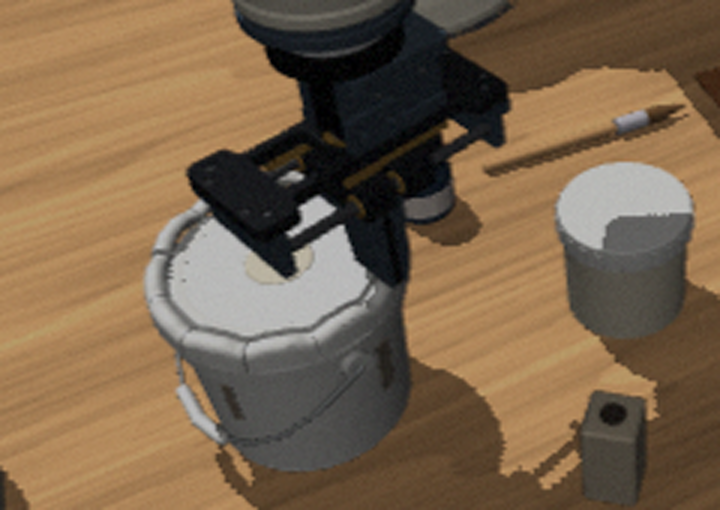

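```bash
python3 - <<'E'
from h import *
s=ctrl.sense(); T=R.from_rotvec(s['tcp_rot']).as_matrix(); p=s['tool_pos']
print(s['gripper_width'],s['wrist_force'])
for l in ([0,0,0],[0,.052,0],[0,-.052,0],[0,.089,-.079],[0,-.089,-.079],[0,.089,-.05],[0,-.089,-.05],[0,0,-.079]):
    print(l,((proj('side',[p+T@np.array(l)])[0]-[60,150])*3).round())
E
```

```text
0.0003858211031080251 [-5.5521865   6.28483111 11.33589721]
[0, 0, 0] [381. 273.]
[0, 0.052, 0] [314. 316.]
[0, -0.052, 0] [444. 232.]
[0, 0.089, -0.079] [234. 258.]
[0, -0.089, -0.079] [474. 115.]
[0, 0.089, -0.05] [246. 293.]
[0, -0.089, -0.05] [478. 149.]
[0, 0, -0.079] [362. 181.]
```

In the crop the shut fingertips are on the rim at about (385, 278), which agrees with the projected TCP. The pail is upright and the bystanders haven't moved, so I'll carry on round.

Call:
carry_out:
  commands:
    - [[-1,-0.003,-0.003,-0.01,0],[-1,-0.0279,-0.0292,-0.009,0],[-1,-0.0279,-0.0292,-0.005,0],[-1,-0.0279,-0.0292,-0.001,0],[-1,-0.0279,-0.0292,0,0]]

```text
t: 5.5
tool_pos: [0.5376, -0.2005, 0.1498]
tcp_rot: [3.11, 0.447, -0.0]
wrist_force: [-7.0, 5.6, 17.5]
gripper_width: 0.0007
gripper_force: 8.9
```

Call:
carry_out:
  commands:
    - [[-1,-0.004,-0.001,-0.01,0],[-1,-0.0387,-0.0114,-0.009,0],[-1,-0.0387,-0.0114,-0.005,0],[-1,-0.0387,-0.0114,-0.001,0],[-1,-0.0387,-0.0114,0,0]]

```text
t: 5.92
tool_pos: [0.4977, -0.2006, 0.1499]
tcp_rot: [3.109, 0.446, 0.001]
wrist_force: [-6.0, 2.1, 15.0]
gripper_width: 0.0
gripper_force: 7.5
```

Call:
carry_out:
  commands:
    - [[-1,-0.004,0.001,-0.01,0],[-1,-0.0392,0.0095,-0.009,0],[-1,-0.0392,0.0095,-0.005,0],[-1,-0.0392,0.0095,-0.001,0],[-1,-0.0392,0.0095,0,0]]

```text
t: 6.33
tool_pos: [0.4629, -0.2206, 0.1499]
tcp_rot: [3.109, 0.447, 0.001]
wrist_force: [-5.1, -0.7, 12.2]
gripper_width: 0.0003
gripper_force: 6.1
```

Call:
carry_out:
  commands:
    - [[-1,-0.003,0.003,-0.01,0],[-1,-0.0292,0.0279,-0.009,0],[-1,-0.0292,0.0279,-0.005,0],[-1,-0.0292,0.0279,-0.001,0],[-1,-0.0292,0.0279,0.0003,0]]

```text
t: 6.75
tool_pos: [0.4426, -0.2554, 0.1497]
tcp_rot: [3.109, 0.447, 0.001]
wrist_force: [-5.2, -4.4, 20.3]
gripper_width: 0.0005
gripper_force: 10.5
```

Call:
carry_out:
  commands:
    - [[-1,-0.001,0.004,-0.01,0],[-1,-0.0114,0.0387,-0.009,0],[-1,-0.0114,0.0387,-0.005,0],[-1,-0.0114,0.0387,-0.001,0],[-1,-0.0114,0.0387,0,0]]

```text
t: 7.17
tool_pos: [0.4429, -0.2957, 0.1497]
tcp_rot: [3.108, 0.448, 0.001]
wrist_force: [-3.2, -6.3, 20.4]
gripper_width: 0.0007
gripper_force: 10.7
```

Call:
carry_out:
  commands:
    - [[-1,0.001,0.004,-0.01,0],[-1,0.0095,0.0392,-0.009,0],[-1,0.0095,0.0392,-0.005,0],[-1,0.0095,0.0392,-0.001,0],[-1,0.0095,0.0392,0,0]]

```text
t: 7.58
tool_pos: [0.4633, -0.3305, 0.1497]
tcp_rot: [3.108, 0.448, 0.002]
wrist_force: [-0.1, -3.2, 19.2]
gripper_width: 0.0005
gripper_force: 9.8
```

Call:
carry_out:
  commands:
    - [[-1,0.003,0.003,-0.01,0],[-1,0.0279,0.0292,-0.009,0],[-1,0.0279,0.0292,-0.005,0],[-1,0.0279,0.0292,-0.001,0],[-1,0.0279,0.0292,0,0]]

```text
t: 8.0
tool_pos: [0.498, -0.3501, 0.1497]
tcp_rot: [3.108, 0.448, 0.002]
wrist_force: [1.8, 0.5, 22.5]
gripper_width: 0.0003
gripper_force: 10.5
```

Call:
carry_out:
  commands:
    - [[-1,0.004,0.001,-0.01,0],[-1,0.0387,0.0114,-0.009,0],[-1,0.0387,0.0114,-0.005,0],[-1,0.0387,0.0114,-0.001,0],[-1,0.0387,0.0114,0,0]]

```text
t: 8.42
tool_pos: [0.538, -0.3497, 0.1496]
tcp_rot: [3.109, 0.449, 0.002]
wrist_force: [4.2, 5.1, 22.2]
gripper_width: 0.0004
gripper_force: 11.0
```

Call:
carry_out:
  commands:
    - [[-1,0,0,-0.01,0],[-1,0,0,-0.04,0],[-1,-0.03,0.02,-0.06,0],[-1,-0.07,0.03,-0.06,0],[-1,-0.11,0.04,-0.06,0]]

```text
t: 8.83
tool_pos: [0.442, -0.4198, 0.2101]
tcp_rot: [3.109, 0.45, 0.0]
wrist_force: [-0.6, -1.4, -0.1]
gripper_width: 0.0006
gripper_force: 0.0
```

Call:
carry_out:
  commands:
    - [[-1,-0.04,0.01,0,0],[-1,-0.08,0.02,0,0],[-1,-0.12,0.03,0,0],[-1,-0.15,0.04,0,0],[-1,-0.15,0.04,0,0]]

```text
t: 9.25
tool_pos: [0.3054, -0.502, 0.209]
tcp_rot: [-3.109, -0.441, 0.003]
wrist_force: [-1.3, -0.1, 0.3]
gripper_width: 0.0009
gripper_force: 0.0
```

```bash
sed 's/0\.png/9.png/; s/0\.png/9.png/g; s/pol.png/pol9.png/' fit.py > fit9.py; python3 - <<'E'
from h import *
for n in('top','side'):
    im=save(n,n+'9.png'); a=cv2.imread(f'pics/{n}0.png')
    for l in ('pail','tub','bowl','jar','post','brush','rib','tile'):
        r=trace(l,n); print(n,l,[(round(x['p'],2),x['bbox']) for x in r[:1]])
E
python3 fit9.py
```

```text
top pail [(0.71, [380.6, 156.3, 490.2, 254.2])]
top tub [(0.93, [268.8, 166.5, 323.9, 228.5])]
top bowl [(0.7, [215.2, 287.1, 315.0, 302.3])]
top jar [(0.89, [332.0, 276.3, 361.7, 306.5])]
top post [(0.85, [327.1, 113.4, 352.3, 145.0])]
top brush [(0.57, [219.9, 288.5, 314.5, 302.2])]
top rib [(0.62, [147.4, 279.7, 200.1, 313.2])]
top tile [(0.98, [239.2, 121.0, 273.3, 145.9])]
side pail [(0.89, [106.9, 206.4, 195.6, 309.8])]
side tub [(0.93, [242.1, 203.3, 290.5, 262.9])]
side bowl [(0.84, [335.7, 185.3, 380.3, 221.4])]
side jar [(0.76, [188.8, 190.2, 210.0, 223.2])]
side post [(0.9, [253.8, 284.4, 275.9, 319.7])]
side brush [(0.81, [220.4, 184.3, 286.4, 206.8])]
side rib [(0.83, [290.4, 168.0, 332.8, 184.2])]
side tile [(0.96, [319.9, 262.7, 355.2, 292.7])]
['top'] [ 0.51898731 -0.27637861] -63.652984619140625
['side'] [ 0.51874854 -0.27295527] -57.02193832397461
['top', 'side'] [ 0.51848711 -0.27412567] -116.60066223144531
```

View pics/pol9.png

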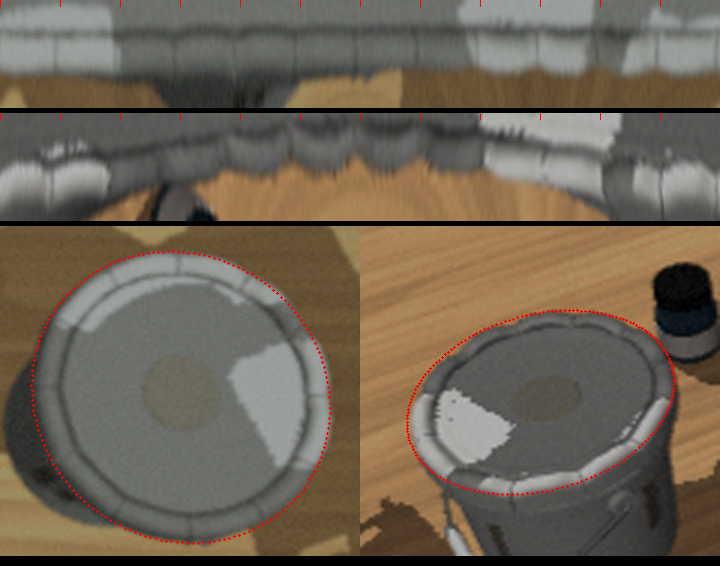

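The pail hasn't moved. The wood that showed through gaps at the far rim before is no longer visible, and the bystanders are in place.

```bash
python3 -c "
from plant import ctrl
print(ctrl.sign_off())"
```

```text
the job is handed in; nothing more can be done
None
```

I pressed all twelve sections of the lid's rim down to seated height and handed the job in at about 10 s. The final pictures show no gap at the rim and the pail and bystanders where they were, but I didn't see the judge's verdict.

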